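# Open the gearbox cover to the pointer for a gear change

### The job

Get ready for a gear change: lift the loose lid off the round pot of spare gears by its knob and set it down, without dropping it, flat and knob up inside the shallow round dish. Then lift the gearbox's sprung cover by its bar handle until the cover is level with the pointer arm beside it, and finish while still holding it there, because it falls shut if let go. Leave the pot, dish, pointer, V-block and file where they are.

Things in the scene. Friction and masses are not known exactly. Their poses are not given: they have to be found in the camera images.
- lid_knob (a point): Grip point of the black knob of the pot's loose lid, on the lid's axis: 11 mm below the knob's top, 25 mm above the lid's plate, 38 mm above the lid's underside. The knob is 36 mm tall; its upper 21 mm is 28 mm in diameter, the neck below 18 mm. z of the frame is the lid's axis, up when the lid is right way up.
- pot_lid: The same loose steel lid, 0.2 to 0.35 kg: a plate 108 mm in diameter and 5 mm thick with a knob above; under it a plug 82 mm in diameter and 8 mm deep sits loosely (5 mm of play all round) in the pot's mouth. Origin at the centre of the plug's underside, z up along its axis.
- pot: Open round steel pot holding a brass gear, 100 mm in diameter, 70 mm tall, 4 mm wall, about 0.8 kg, standing loose on the bench; at the start the lid is on it, its knob grip point 100 mm above the bench. Origin at the centre of its underside.
- dish: Empty shallow round aluminium dish, 172 mm across the rim, 14 mm tall, floor 144 mm across, loose on the bench, 0.5 kg. Origin at the centre of its underside. The dish and the pot may stand in either of two places.
- dish_floor (a point): Centre of the dish's inner floor, 4 mm above the bench. With the lid lying in the dish, lid_knob is 38 mm above this point.
- gearbox: Grey housing 180 (x) x 200 (y) x 110 mm, fixed to the bench, turned about the vertical by up to 0.35 rad either way; its blue motor, 265 mm out from its centre, is on its -y side. Origin at the centre of its underside, x pointing away from the robot towards the hinge side, y along the hinge.
- cover (a joint): Angle (rad) of the gearbox's cover: 0 shut (level), growing as its front edge, nearest the robot, rises; stop at 1.3. The cover is an aluminium plate 184 x 204 x 6 mm, 0.45 kg. A spring pulls it shut: lifting it at the bar takes about 4 N near shut and about 8 N at 0.75 rad.
- cover_bar (a point): Middle of the cover's bar handle: a round steel bar 12 mm thick, 110 mm long, parallel to the hinge, on two arms that hold it 56 mm in front of the cover's front edge, level with the plate; below it is only the bench. 240 mm from the hinge line, 113.5 mm above the bench when shut. x of its frame lies in the plate, from bar to hinge; y along the bar.
- cover_hinge (a point): Middle of the cover's hinge line, which is level, 113.5 mm above the bench, at the top of the housing's far side; it does not move. Frame as the gearbox. The bar goes round this line as the cover is lifted.
- pointer (a joint): Angle (rad) of the pointer arm, on the same axis and with the same zero and direction as the cover: the cover is level with the pointer when both angles are equal. Set between 0.38 and 0.75; a stiff joint, which the cover does not move.
- pointer_tip (a point): Tip of the pointer: a flat steel arm 12 mm wide and 4 mm thick reaching 175 mm from the hinge axis, on the housing's +y side, in a plane 124 mm from the middle of the cover (22 mm beyond the cover's edge), beside a dark fixed arc. x of its frame points from the tip to the hinge axis.
- vblock: A small steel V-block, 60 x 44 x 40 mm, on the bench to the left: leave alone.
- file: A flat file with a wooden handle, 290 mm long, lying on the bench to the left: leave alone.
Mind the look-alikes: they are no part of the job. Leave any blue or red look-alike of the pot_lid alone. There is more than one size of the dish; the job needs the larger.

How it is judged:
On the way, in this order (a step that is already met when the one before it is completed fails the run):
1. the lid is held in the fingers, clear of the pot (z of lid_knob in the frame of pot above 0.115 m and contact force between the fingers and pot_lid above 0.5 N and contact force between pot and pot_lid below 0.01 N), for 0.2 s.
2. the lid lies flat, knob up, in the dish, let go and at rest (horizontal distance between lid_knob and dish_floor below 0.03 m and z of lid_knob in the frame of dish_floor below 0.043 m and angle between lid_knob's own z axis and vertical below 0.12 rad and linear speed of pot_lid below 0.03 m/s and contact force between the fingers and pot_lid below 0.01 N), for 0.2 s.
At the end, for the whole second after the job is handed in: The cover stands within 0.07 rad (4 degrees) of the pointer's angle, still, carried by the fingers (over 1 N) and by nothing else; the lid lies at rest, flat and knob up, inside the dish (within 30 mm of its centre); the pot stands upright (angle between the x axis of cover_bar and the x axis of pointer_tip, either way round below 0.07 rad and value of joint cover above 0.25 rad and velocity of joint cover between -0.05 and 0.05 rad/s and contact force between the fingers and cover above 1 N and contact force between cover and pot_lid below 0.01 N and contact force between cover and pot below 0.01 N and contact force between cover and dish below 0.01 N and contact force between cover and vblock below 0.01 N and contact force between cover and file below 0.01 N and horizontal distance between lid_knob and dish_floor below 0.03 m and z of lid_knob in the frame of dish_floor below 0.043 m and angle between lid_knob's own z axis and vertical below 0.12 rad and linear speed of pot_lid below 0.03 m/s and angle between pot's own z axis and vertical below 0.1 rad); the arm keeps its last pose, push and grip.
It fails at once if the lid was dropped (moving faster than 0.6 m/s out of the fingers) (linear speed of pot_lid above 0.6 m/s and contact force between the fingers and pot_lid below 0.01 N).
It fails at once if the pot was pushed from its place (more than 40 mm) (distance of pot from where it was at the start of the episode above 0.04 m).
It fails at once if the dish was pushed from its place (more than 40 mm) (distance of dish from where it was at the start of the episode above 0.04 m).
It fails at once if the pointer was pushed from its place (more than 12 mm) (distance of pointer_tip from where it was at the start of the episode above 0.012 m).
It fails at once if the V-block or the file was pushed from its place (more than 30 mm) (distance of any of vblock, file from where it was at the start of the episode above 0.03 m).
It also fails if it takes over 51 s, if anything falls off the work surface, if the arm or the gripper's body presses on something with over 40 N, if the wrist force passes 120 N, or if a joint passes its speed limit or range.

### The arm

A 6-joint arm with a two-finger parallel gripper is mounted at the origin on the work surface. World frame = base frame: x ahead of the robot, y to its left, z up, the work surface at z = 0. Lengths are in m, angles in rad, forces in N, time in s.
With the tool pointing down it reaches from about 0.425 to 0.925 m from the base axis. Payload 12.5 kg.
Tool frame: the origin (TCP) lies at the very end of the fingers, on their centre line; the grasp point (between the pads) lies 19 mm behind it; z points along the fingers, y is the line along which they close (so a half turn about z gives the same grasp; the last joint's range is limited). The gripper opens to 85 mm and grips with 20 to 120 N. Pads are 22 mm wide; open, the fingers measure 114 mm over their backs; the gripper's body (76 mm by 85 mm) begins 54 mm behind the grasp point. The pads swing forward as they close: fully open they stand 13 mm farther back than shut.
Start: joints at [1.044, 0.491, 1.559, -0, 1.092, -0.106], TCP at [0.255, 0.571, 0.231] pointing down, gripper open.
Joint ranges: [-3.1, 3.1], [-0.84, 2.19], [0.05, 2.79], [-1.13, 4.28], [0.06, 2.93], [-2.69, 2.69]. Speed limits (rad/s): [2.22, 2.22, 2.79, 3.14, 3.14, 3.14].

### API

Orientations are given as a rotation vector (axis times angle).
In Python, from station import observe, camera, hand_in, search_frame, cut_out, pinpoint gives the robot as it stands.
- The arm moves only by the tool step_arm, never from a script. Its argument "commands" is a list that holds one entry, the list of rows, each a list of 6 numbers: the shift along the tool's x, y, z in cm, then the turn, a rotation vector about the tool's x, y, z in degrees. In form: [[[tx, ty, tz, wx, wy, wz], ...]]. A call has 1 to 8 rows; each row shifts and turns the commanded pose from where the row before left it, along the tool's axes as they then stand; what a row does not reach is not made up. A row lasts 1/12 s, in which the tool goes at most 41.7 mm and 7.16 degrees, less where a joint would pass 70% of its speed; a pose out of reach is approached as far as the arm can. A call is refused whole if a number of a shift passes 4.17 or a number of a turn 7.16, either way. A call with a gripper value outside its range is refused whole. "fingers" is the opening in per cent of the stroke, from 0 (shut) to 100 (fully open), set as the call begins (left out, the last holds). The fingers move at their own pace and stop on an object; "force" is the grip in N (left out, the last holds). Time passes only in rows, so rows that do not move let the fingers close. It gives the time, the measured TCP pose, the force, the opening and the grip force at its end, in the units of the state.
- observe(): the state, without advancing time (a new reading comes with each control period).
- camera(name): name is "scene" or "top" or "wrist"; returns a dict with "frame" (420x560x3 uint8, blue, green, red), "fovy" (degrees; the focal length in pixels is half the picture's height over the tangent of half this angle, whatever the lens; pixels are square), "cx", "cy" (the principal point, pixels), "eye" and "attitude" of the camera in the world. Camera axes: x right, y down, z forward; pixel columns grow to the right and rows downward; lengths in m; the calibration is good to about 2 mm. A picture is of the moment at which its call begins. There is no depth.
- hand_in(): hands the job in; it is judged then, once.
Trained networks look in the newest picture that a camera, given by its name, has taken for a name from the list of things; names that differ only in an ending like _2 or _b are one class to them, and where a whole thing is asked for, a point or a joint stands for the part that bears it (a point fixed in the world has none). Each returns a list of dicts, best first, with "score" (0 to 1); they miss things now and then, are a little off and sometimes report something else, mostly with a low value. They report only what shows in the picture. A call takes as long as a camera call. They do not tell look-alikes from the thing itself.
- search_frame(camera, target): "xyz" ([x, y, z] in m, in world coordinates, good to about 4 mm: the middle of the surface that is visible of it).
- cut_out(camera, target): "pixels" (420x560 bool, what is visible of it).
- pinpoint(camera, target): "xyz" ([x, y, z] in m, in world coordinates, good to about 4 mm: a listed point, or the origin of a listed thing).
The state is a dict: "t": time; "qpos": joint angles; "joint_velocities": joint speeds; "effort": joint torques, N m; "eef_pos": TCP position; "eef_rot": TCP orientation; "contact_force": force on the tool from outside, world axes, zero at the start; "ft_torque": the same for the moment, N m; "width": finger opening in m; "finger_force": force on a finger pad.
Only numpy, scipy, OpenCV 4.12 (cv2) and the standard library are available. Lean on these libraries where they do the work, as an engineer would, in place of code of your own. Each camera call takes 0.05 s, during which the arm holds its last target. There are 200 camera calls.

## Working session

There is one attempt and no reset: what is moved stays moved. The work goes in short steps, Python scripts to look and compute and a tool call to move; the robot and the scene stay as the last step left them, time stands still between calls to the robot, and variables do not carry over. Pictures are saved under pics/ and viewed, at most 10 in all, crops included, and the job is handed in when it is done.

Besides the shell and the picture viewer there is one more tool, called after "Emit:" by a JSON object that holds its "op" and its "data", one argument or row to a line. step_arm: Moves the arm, as the interface text tells. Its arguments: {"type":"object","properties":{"commands":{"type":"array"},"fingers":{"type":"number"},"force":{"type":"number"}},"required":["commands"]}

```bash
ls; mkdir -p pics; cat > h.py <<'E'
import numpy as np, cv2
from scipy.spatial.transform import Rotation as R
from station import *
E
python3 - <<'E'
from h import *
s=observe();print(s)
for c in ["scene","top"]:
    p=camera(c);cv2.imwrite(f"pics/{c}0.png",p["frame"]);print(c,p["fovy"],p["cx"],p["cy"],p["eye"],p["attitude"])
    for n in ["lid_knob","pot","dish","dish_floor","gearbox","cover_bar","cover_hinge","pointer_tip","vblock","file"]:
        try:print(n,[(np.round(d["xyz"],3).tolist(),round(d["score"],2)) for d in pinpoint(c,n)])
        except Exception as e:print(n,e)
E
```

```text
pics
{'t': 0.0, 'qpos': array([ 1.04442848e+00,  4.91540094e-01,  1.55943922e+00,  2.84372005e-06,
        1.09169756e+00, -1.05604049e-01]), 'joint_velocities': array([-0.00022142, -0.00195077,  0.00069121, -0.00102053,  0.00063557,
       -0.00080413]), 'effort': array([ 2.04916291e-04, -6.18454957e+01, -2.61599135e+01, -1.24254811e-04,
        3.96523217e-03, -1.77790344e-05]), 'eef_pos': array([0.25515562, 0.57030247, 0.23074335]), 'eef_rot': array([-6.56000521e-01, -3.07199173e+00,  1.61737101e-03]), 'contact_force': array([ 0.32176803, -0.03704484, -0.1137424 ]), 'ft_torque': array([0.03258474, 0.04126372, 0.06567607]), 'finger_force': 0.0, 'width': 0.08531348310665704}
scene 53.830166674571544 275.0176065867849 218.6270697393887 [0.83349175 0.54226922 0.85880152] [-0.95276415 -2.62408202  0.87463693]
lid_knob [([0.649, 0.186, 0.099], 0.84), ([0.762, 0.391, 0.039], 0.74), ([0.606, 0.014, 0.039], 0.72)]
pot [([0.648, 0.184, -0.002], 0.85)]
dish [([0.213, 0.311, -0.001], 0.74)]
dish_floor [([0.427, 0.185, 0.004], 0.76), ([0.218, 0.31, 0.001], 0.71)]
gearbox [([0.611, -0.234, 0.00
[... 426 characters left out ...]
39833 -0.13969781]
lid_knob [([0.759, 0.391, 0.036], 0.95), ([0.609, 0.015, 0.04], 0.76), ([0.647, 0.186, 0.102], 0.67)]
pot [([0.653, 0.186, -0.004], 0.5)]
dish [([0.49, 0.433, 0.001], 0.65), ([0.216, 0.31, 0.003], 0.62), ([0.426, 0.189, 0.001], 0.55)]
dish_floor [([0.427, 0.191, 0.004], 0.84), ([0.218, 0.314, 0.004], 0.77), ([0.546, -0.109, 0.193], 0.16)]
gearbox [([0.611, -0.238, 0.0], 0.96)]
cover_bar [([0.463, -0.236, 0.113], 0.74), ([0.55, -0.114, 0.193], 0.64)]
cover_hinge [([0.705, -0.235, 0.118], 0.73)]
pointer_tip [([0.547, -0.116, 0.192], 0.66)]
vblock [([0.41, 0.347, -0.0], 0.61), ([0.488, 0.43, -0.002], 0.59), ([0.463, -0.234, 0.111], 0.23)]
file [([0.493, 0.429, -0.001], 0.91)]
```

View pics/scene0.png

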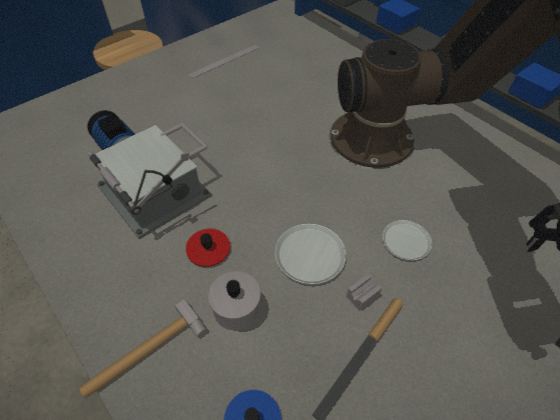

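View pics/top0.png

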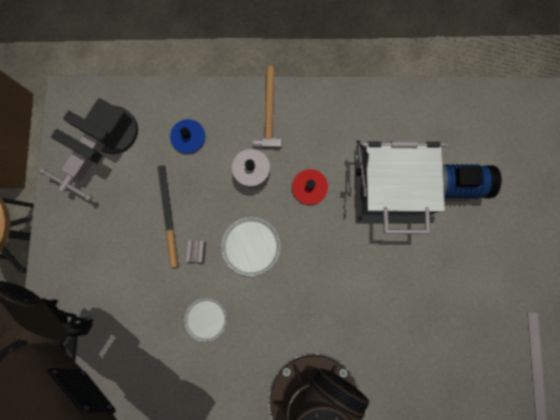

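The scene picture shows the steel lid on the pot at about (234,290), beside red and blue decoy lids. The larger dish is at (311,254) and the gearbox at (150,180), with its bar at (190,140) and its pointer at (150,180). The top picture agrees: pot (250,167), large dish (250,247), bar (407,220). The networks' two views agree on height too. I'll turn the tool so that y points along world x, then go over the lid.

Emit:
{"op": "step_arm", "data": {
  "commands": [
    [[0, 0, 0, 0, 0, 7], [0, 0, 0, 0, 0, 7], [0, 0, 0, 0, 0, 7], [0, 0, 0, 0, 0, 7], [0, 0, 0, 0, 0, 7], [0, 0, 0, 0, 0, 7], [0, 0, 0, 0, 0, 7], [0, 0, 0, 0, 0, 7]]
  ],
  "fingers": 100,
  "force": 60
}}

```text
t: 1.77
eef_pos: [0.2553, 0.5705, 0.2313]
eef_rot: [2.029, 2.399, 0.0]
contact_force: [-0.1, -0.5, 0.2]
width: 0.0853
finger_force: 0.0
```

Emit:
{"op": "step_arm", "data": {
  "commands": [
    [[0, 0, 0, 0, 0, 5], [0, 0, 0, 0, 0, 4.9], [-3, 3, 0, 0, 0, 0], [-3, 3, 0, 0, 0, 0], [-3, 3, 0, 0, 0, 0], [-3, 3, 0, 0, 0, 0], [-3, 3, 0, 0, 0, 0], [-3, 3, 0, 0, 0, 0]]
  ]
}}

```text
t: 2.43
eef_pos: [0.4332, 0.3921, 0.2315]
eef_rot: [2.221, 2.221, 0.001]
contact_force: [0.2, 0.5, -0.4]
width: 0.0852
finger_force: 0.0
```

Emit:
{"op": "step_arm", "data": {
  "commands": [
    [[-2.5, 2.5, 0, 0, 0, 0], [-2.5, 2.5, 0, 0, 0, 0], [-2.5, 2.5, 0, 0, 0, 0], [-2.5, 2.5, 0, 0, 0, 0], [-2.5, 2.5, 0, 0, 0, 0], [-2.5, 2.5, 0, 0, 0, 0], [-2, 2, 0, 0, 0, 0], [0, 0, 0, 0, 0, 0]]
  ]
}}

```text
t: 3.1
eef_pos: [0.6052, 0.2199, 0.2309]
eef_rot: [2.225, 2.216, 0.001]
contact_force: [-0.3, 0.2, -0.0]
width: 0.0857
finger_force: 0.0
```

Emit:
{"op": "step_arm", "data": {
  "commands": [
    [[-1.7, 2.1, 0, 0, 0, 0], [-1.7, 2.1, 0, 0, 0, 0], [0, 0, 0, 0, 0, 0], [0, 0, 0, 0, 0, 0]]
  ]
}}

```text
t: 3.43
eef_pos: [0.6443, 0.1891, 0.2308]
eef_rot: [-2.223, -2.219, 0.0]
contact_force: [-0.9, 1.0, -1.2]
width: 0.0853
finger_force: 0.0
```

```bash
python3 - <<'E'
from h import *
p=camera("wrist");cv2.imwrite("pics/w1.png",p["frame"]);print(p["eye"],p["fovy"])
for n in ["lid_knob","pot","dish_floor"]:
    print(n,[(np.round(d["xyz"],4).tolist(),round(d["score"],2)) for d in pinpoint("wrist",n)])
print(observe()["eef_pos"])
E
```

```text
[0.64373936 0.26154769 0.37380911] 69.27410194201596
lid_knob [([0.6043, 0.0127, 0.0369], 0.8), ([0.6476, 0.1855, 0.1022], 0.7)]
pot [([0.6464, 0.1797, 0.0599], 0.45)]
dish_floor [([0.4274, 0.1829, 0.0081], 0.66)]
[0.64328171 0.19051563 0.23144331]
```

View pics/w1.png

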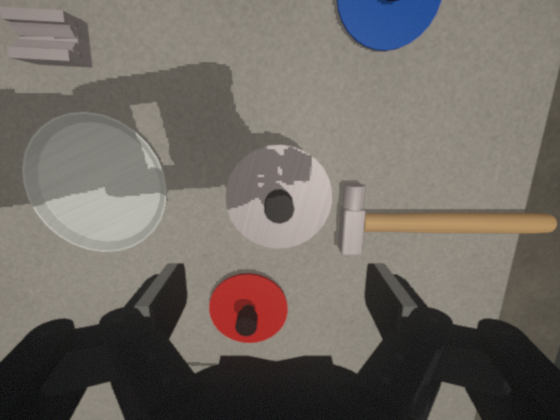

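The wrist view shows the steel lid at (279,196) with its knob at (279,206), centred between the fingers. I'll correct by 4 mm on each axis and go down.

Emit:
{"op": "step_arm", "data": {
  "commands": [
    [[-0.4, 0.4, 2.5, 0, 0, 0], [0, 0, 2.5, 0, 0, 0], [0, 0, 2.5, 0, 0, 0], [0, 0, 2.5, 0, 0, 0], [0, 0, 2, 0, 0, 0], [0, 0, 1.5, 0, 0, 0], [0, 0, 1.5, 0, 0, 0], [0, 0, 0, 0, 0, 0]]
  ]
}}

```text
t: 4.3
eef_pos: [0.6463, 0.1862, 0.0786]
eef_rot: [-2.219, -2.221, 0.005]
contact_force: [-0.5, -1.2, 0.1]
width: 0.0859
finger_force: 0.0
```

Emit:
{"op": "step_arm", "data": {
  "commands": [
    [[0, 0, 0, 0, 0, 0], [0, 0, 0, 0, 0, 0], [0, 0, 0, 0, 0, 0], [0, 0, 0, 0, 0, 0], [0, 0, 0, 0, 0, 0], [0, 0, 0, 0, 0, 0], [0, 0, 0, 0, 0, 0], [0, 0, 0, 0, 0, 0]]
  ],
  "fingers": 0,
  "force": 60
}}

```text
t: 4.97
eef_pos: [0.6483, 0.1858, 0.0825]
eef_rot: [2.221, 2.221, 0.002]
contact_force: [-1.9, 0.7, 5.9]
width: 0.0256
finger_force: 59.0
```

Emit:
{"op": "step_arm", "data": {
  "commands": [
    [[0, 0, -0.5, 0, 0, 0], [0, 0, -1, 0, 0, 0], [0, 0, -1.5, 0, 0, 0], [0, 0, -1.5, 0, 0, 0], [0, 0, -1.5, 0, 0, 0], [0, 0, -0.5, 0, 0, 0], [0, 0, 0, 0, 0, 0], [0, 0, 0, 0, 0, 0]]
  ]
}}

```text
t: 5.63
eef_pos: [0.6478, 0.1856, 0.1462]
eef_rot: [-2.222, -2.221, 0.0]
contact_force: [-0.1, -0.2, -3.0]
width: 0.0263
finger_force: 59.4
```

```bash
python3 - <<'E'
from h import *
for c in ["wrist","scene","top"]:
    p=camera(c);cv2.imwrite(f"pics/{c}2.png",p["frame"])
    for n in ["lid_knob","pot_lid","pot","dish_floor"]:
        print(c,n,[(np.round(d["xyz"],4).tolist(),round(d["score"],2)) for d in pinpoint(c,n)])
s=observe();print(s["eef_pos"],s["contact_force"],s["width"],s["finger_force"])
E
```

```text
wrist lid_knob [([0.6517, 0.1872, 0.1675], 0.75)]
wrist pot_lid [([0.6481, 0.1852, 0.1248], 0.63), ([0.6056, 0.0107, -0.0052], 0.61), ([0.4304, 0.1855, 0.0063], 0.18)]
wrist pot [([0.6476, 0.1831, 0.1261], 0.25)]
wrist dish_floor [([0.4285, 0.1869, 0.0046], 0.55)]
scene lid_knob [([0.6082, 0.0117, 0.038], 0.92), ([0.6493, 0.1879, 0.1623], 0.68), ([0.7602, 0.3898, 0.0364], 0.58), ([0.4642, -0.2345, 0.1112], 0.23)]
scene pot_lid [([0.6471, 0.1824, 0.121], 0.66), ([0.6076, 0.0168, 0.0029], 0.55)]
scene pot [([0.6506, 0.1864, 0.0006], 0.92), ([0.4249, 0.1833, 0.0051], 0.71), ([0.6132, -0.2337, -0.0015], 0.24)]
scene dish_floor [([0.4227, 0.1808, 0.0053], 0.82), ([0.22, 0.3102, 0.0019], 0.72)]
top lid_knob [([0.6085, 0.0139, 0.0356], 0.87), ([0.7615, 0.3886, 0.0337], 0.65)]
top pot_lid [([0.7599, 0.3884, 0.0013], 0.76), ([0.6066, 0.0174, 0.0004], 0.66), ([0.4086, 0.3427, -0.0029], 0.61)]
top pot []
top dish_floor [([0.4913, 0.4299, 0.0012], 0.18)]
[0.64799692 0.18567669 0.14634072] [-0.5748108  -0.29948821 -2.87821477] 0.02588512105317839 59.382139103036025
```

View pics/scene2.png

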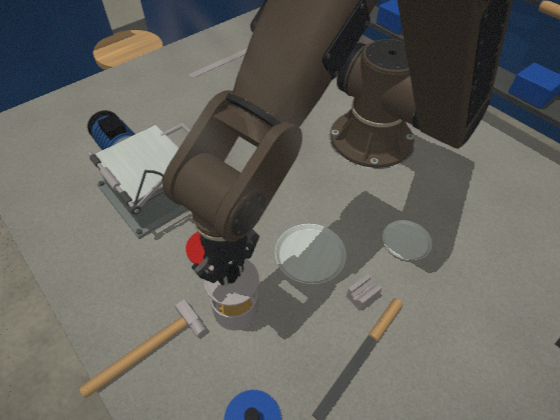

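The lid is held level above the pot, at about (232,285), and the pot has not moved. I'll carry it over the dish.

Emit:
{"op": "step_arm", "data": {
  "commands": [
    [[0, -1, 0, 0, 0, 0], [0, -2, 0, 0, 0, 0], [0, -2.5, 0, 0, 0, 0], [0, -2.5, 0, 0, 0, 0], [0, -2.5, 0, 0, 0, 0], [0, -2.5, 0, 0, 0, 0], [0, -2.5, 0, 0, 0, 0], [0, -2.5, 0, 0, 0, 0]]
  ]
}}

```text
t: 7.05
eef_pos: [0.4669, 0.1856, 0.1465]
eef_rot: [2.221, 2.221, 0.001]
contact_force: [0.3, 0.2, -2.7]
width: 0.026
finger_force: 59.6
```

Emit:
{"op": "step_arm", "data": {
  "commands": [
    [[0, -2, 0, 0, 0, 0], [0, -1.4, 0, 0, 0, 0], [0, -0.7, 0, 0, 0, 0], [0, 0, 2, 0, 0, 0], [0, 0, 2, 0, 0, 0], [0, 0, 1, 0, 0, 0], [0, 0, 0, 0, 0, 0], [0, 0, 0, 0, 0, 0]]
  ]
}}

```text
t: 7.72
eef_pos: [0.4274, 0.1857, 0.0963]
eef_rot: [-2.222, -2.221, 0.0]
contact_force: [-1.3, 0.2, -3.8]
width: 0.0258
finger_force: 59.5
```

```bash
python3 - <<'E'
from h import *
for c in ["wrist","scene"]:
    p=camera(c);cv2.imwrite(f"pics/{c}3.png",p["frame"])
    for n in ["lid_knob","pot_lid","dish","dish_floor"]:
        print(c,n,[(np.round(d["xyz"],4).tolist(),round(d["score"],2)) for d in pinpoint(c,n)])
s=observe();print(s["eef_pos"],s["eef_rot"],s["contact_force"],s["width"],s["finger_force"],s["qpos"])
E
```

```text
wrist lid_knob [([0.4285, 0.1891, 0.1167], 0.95)]
wrist pot_lid [([0.4259, 0.185, 0.0769], 0.96), ([0.4271, 0.185, 0.1179], 0.42)]
wrist dish []
wrist dish_floor [([0.6491, 0.1837, -0.0026], 0.19)]
scene lid_knob [([0.6084, 0.0134, 0.0397], 0.91), ([0.7604, 0.3872, 0.0341], 0.89), ([0.4258, 0.189, 0.1136], 0.75)]
scene pot_lid [([0.6061, 0.0186, 0.0022], 0.95), ([0.4304, 0.1844, 0.0749], 0.83)]
scene dish [([0.424, 0.1861, 0.0035], 0.83), ([0.2144, 0.3122, -0.0046], 0.61)]
scene dish_floor [([0.4225, 0.1838, 0.0055], 0.85), ([0.2185, 0.3084, 0.0003], 0.57), ([0.4917, 0.4327, 0.002], 0.2)]
[0.42707639 0.18572174 0.09651148] [2.22153873e+00 2.22111778e+00 6.60158478e-04] [ 0.15840232 -0.42543874 -2.94647588] 0.026155979447663916 59.503147958312184 [2.68180328e-01 4.77151702e-01 2.07835007e+00 1.24261100e-04
 5.85646434e-01 2.68266296e-01]
```

View pics/wrist3.png

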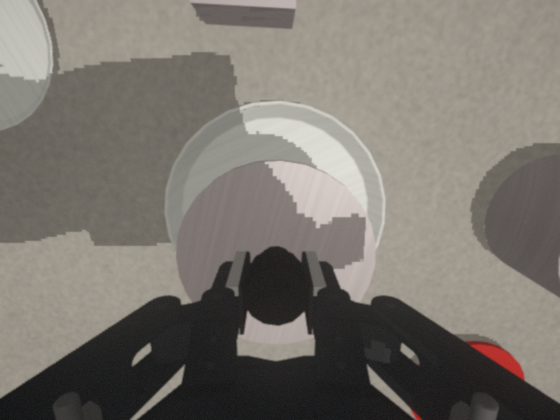

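The wrist view shows the lid at (276,250), centred laterally on the dish at (275,200), with the offset along the viewing direction explained by parallax. I'll lower it.

Emit:
{"op": "step_arm", "data": {
  "commands": [
    [[0, 0, 1, 0, 0, 0], [0, 0, 1.5, 0, 0, 0], [0, 0, 1.5, 0, 0, 0], [0, 0, 1, 0, 0, 0], [0, 0, 0.6, 0, 0, 0], [0, 0, 0.4, 0, 0, 0], [0, 0, 0.4, 0, 0, 0], [0, 0, 0.3, 0, 0, 0]]
  ]
}}

```text
t: 8.88
eef_pos: [0.4272, 0.1858, 0.0293]
eef_rot: [2.221, 2.221, 0.001]
contact_force: [-0.3, -0.1, -2.5]
width: 0.026
finger_force: 59.6
```

Emit:
{"op": "step_arm", "data": {
  "commands": [
    [[0, 0, 0.2, 0, 0, 0], [0, 0, 0.2, 0, 0, 0], [0, 0, 0, 0, 0, 0]]
  ]
}}

```text
t: 9.13
eef_pos: [0.427, 0.1857, 0.0252]
eef_rot: [-2.222, -2.221, -0.0]
contact_force: [-0.2, 0.4, -3.1]
width: 0.0266
finger_force: 59.6
```

Emit:
{"op": "step_arm", "data": {
  "commands": [
    [[0, 0, 0.1, 0, 0, 0], [0, 0, 0.1, 0, 0, 0], [0, 0, 0, 0, 0, 0]]
  ]
}}

```text
t: 9.38
eef_pos: [0.4272, 0.1857, 0.0244]
eef_rot: [2.221, 2.221, 0.002]
contact_force: [-2.7, -2.0, 14.2]
width: 0.0262
finger_force: 61.5
```

Contact with the dish floor. Releasing.

Emit:
{"op": "step_arm", "data": {
  "commands": [
    [[0, 0, 0, 0, 0, 0], [0, 0, 0, 0, 0, 0], [0, 0, 0, 0, 0, 0], [0, 0, 0, 0, 0, 0], [0, 0, 0, 0, 0, 0], [0, 0, 0, 0, 0, 0]]
  ],
  "fingers": 75
}}

```text
t: 9.88
eef_pos: [0.427, 0.1857, 0.0232]
eef_rot: [-2.222, -2.221, -0.0]
contact_force: [0.4, -0.6, 0.7]
width: 0.064
finger_force: 0.0
```

Emit:
{"op": "step_arm", "data": {
  "commands": [
    [[0, 0, -1, 0, 0, 0], [0, 0, -2, 0, 0, 0], [0, 0, -3, 0, 0, 0], [0, 0, -3, 0, 0, 0], [0, 0, -3, 0, 0, 0], [0, 0, -3, 0, 0, 0], [0, 0, -3, 0, 0, 0], [0, 0, -2, 0, 0, 0]]
  ]
}}

```text
t: 10.55
eef_pos: [0.427, 0.1857, 0.2268]
eef_rot: [2.221, 2.22, 0.004]
contact_force: [0.4, 0.6, 0.6]
width: 0.0638
finger_force: 0.0
```

```bash
python3 - <<'E'
from h import *
for c in ["wrist","scene"]:
    p=camera(c);cv2.imwrite(f"pics/{c}4.png",p["frame"])
    for n in ["lid_knob","dish","dish_floor"]+(["pointer_tip","cover_bar","cover_hinge"] if c=="scene" else []):
        print(c,n,[(np.round(d["xyz"],4).tolist(),round(d["score"],2)) for d in pinpoint(c,n)])
s=observe();print(s["eef_pos"],s["eef_rot"],s["width"])
E
```

```text
wrist lid_knob [([0.6018, 0.0166, 0.035], 0.74), ([0.4284, 0.1875, 0.047], 0.65)]
wrist dish [([0.2147, 0.3116, 0.0008], 0.8)]
wrist dish_floor [([0.2157, 0.3107, 0.0046], 0.75), ([0.6487, 0.186, -0.0008], 0.39)]
scene lid_knob [([0.4294, 0.1895, 0.0388], 0.83), ([0.6062, 0.0116, 0.0389], 0.81), ([0.7622, 0.389, 0.0405], 0.62)]
scene dish [([0.2152, 0.3108, -0.0013], 0.87)]
scene dish_floor [([0.2178, 0.309, 0.0004], 0.61), ([0.4315, 0.1859, 0.0409], 0.31)]
scene pointer_tip [([0.5412, -0.1101, 0.1925], 0.92)]
scene cover_bar [([0.4649, -0.2343, 0.1089], 0.93)]
scene cover_hinge [([0.7013, -0.2371, 0.1161], 0.91)]
[0.42684837 0.18564438 0.22267867] [-2.22112541e+00 -2.22076912e+00  1.75864027e-03] 0.06402413597708337
```

View pics/scene4.png

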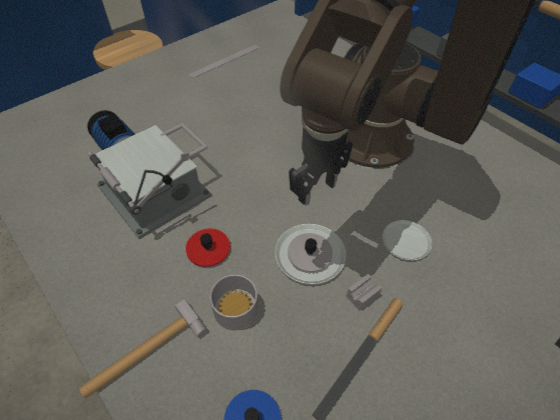

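The lid lies flat in the dish at (311,250), and the pot is still in place at (234,300). Next, go above the bar.

Emit:
{"op": "step_arm", "data": {
  "commands": [
    [[-2, 2, -1, 0, 0, 0], [-4, 1.7, -1, 0, 0, 0], [-4, 0, -1, 0, 0, 0], [-4, 0, 0, 0, 0, 0], [-4, 0, 0, 0, 0, 0], [-4, 0, 0, 0, 0, 0], [-4, 0, 0, 0, 0, 0], [-4, 0, 0, 0, 0, 0]]
  ]
}}

```text
t: 11.77
eef_pos: [0.4624, -0.1136, 0.2524]
eef_rot: [-2.221, -2.221, 0.0]
contact_force: [1.5, 0.7, 0.4]
width: 0.0637
finger_force: 0.0
```

Emit:
{"op": "step_arm", "data": {
  "commands": [
    [[-4, 0, 0, 0, 0, 0], [-4, 0, 0, 0, 0, 0], [-3, 0, 0, 0, 0, 0], [-1, 0, 0, 0, 0, 0], [0, 0, 0, 0, 0, 0], [0, 0, 0, 0, 0, 0]]
  ]
}}

```text
t: 12.27
eef_pos: [0.4626, -0.2313, 0.2521]
eef_rot: [-2.222, -2.219, -0.0]
contact_force: [-0.4, 0.4, -0.0]
width: 0.0638
finger_force: 0.0
```

```bash
python3 - <<'E'
from h import *
for c in ["wrist","top"]:
    p=camera(c);cv2.imwrite(f"pics/{c}5.png",p["frame"])
    for n in ["cover_bar","cover_hinge","pointer_tip"]:
        print(c,n,[(np.round(d["xyz"],4).tolist(),round(d["score"],2)) for d in pinpoint(c,n)])
s=observe();print(s["eef_pos"],s["eef_rot"],s["width"])
E
```

```text
wrist cover_bar [([0.4674, -0.2374, 0.1088], 0.72)]
wrist cover_hinge [([0.7071, -0.2378, 0.1158], 0.73)]
wrist pointer_tip [([0.5521, -0.1149, 0.1934], 0.76)]
top cover_bar [([0.4648, -0.2364, 0.1113], 0.65)]
top cover_hinge [([0.7048, -0.2352, 0.1133], 0.91), ([0.55, -0.1126, 0.1919], 0.17)]
top pointer_tip [([0.5474, -0.113, 0.1938], 0.47)]
[ 0.46296949 -0.23106377  0.25277912] [2.22035394e+00 2.22220499e+00 2.60102649e-04] 0.06392392416554132
```

View pics/wrist5.png

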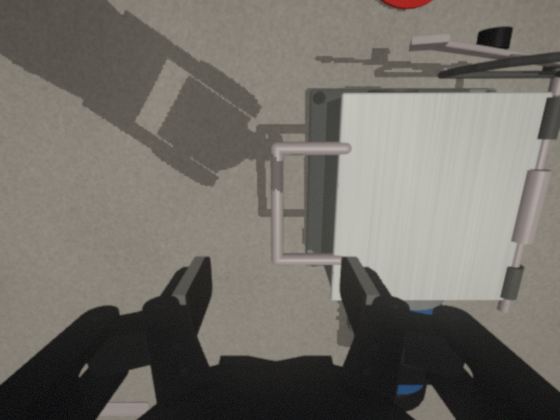

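The wrist view shows the bar at column 277, rows 150–260, midway between the fingers, parallel to their pads and clear of the plate edge at column 340. The pointer angle comes out at about 0.47 rad. I'll narrow the fingers and descend over the bar.

Emit:
{"op": "step_arm", "data": {
  "commands": [
    [[-0.5, 0.2, 2, 0, 0, 0], [0, 0, 2.5, 0, 0, 0], [0, 0, 2.5, 0, 0, 0], [0, 0, 2.5, 0, 0, 0], [0, 0, 2.5, 0, 0, 0], [0, 0, 2, 0, 0, 0], [0, 0, 1.6, 0, 0, 0], [0, 0, 0, 0, 0, 0]]
  ],
  "fingers": 50
}}

```text
t: 13.33
eef_pos: [0.4639, -0.2358, 0.0941]
eef_rot: [-2.218, -2.218, 0.001]
contact_force: [-0.5, 0.2, -0.1]
width: 0.0428
finger_force: 0.0
```

Emit:
{"op": "step_arm", "data": {
  "commands": [
    [[0, 0, 0, 0, 0, 0], [0, 0, 0, 0, 0, 0], [0, 0, 0, 0, 0, 0], [0, 0, 0, 0, 0, 0], [0, 0, 0, 0, 0, 0], [0, 0, 0, 0, 0, 0], [0, 0, 0, 0, 0, 0], [0, 0, 0, 0, 0, 0]]
  ],
  "fingers": 0,
  "force": 60
}}

```text
t: 14.0
eef_pos: [0.4637, -0.2367, 0.0977]
eef_rot: [-2.22, -2.221, 0.002]
contact_force: [-9.7, -2.8, 2.6]
width: 0.0094
finger_force: 58.5
```

Emit:
{"op": "step_arm", "data": {
  "commands": [
    [[0, -0.05, -1.26, 3, 0, 0], [0, -0.05, -1.26, 3, 0, 0], [0, -0.05, -1.26, 3, 0, 0], [0, -0.05, -1.26, 3, 0, 0], [0, 0, 0, 0, 0, 0]]
  ]
}}

```text
t: 14.42
eef_pos: [0.4658, -0.2367, 0.1494]
eef_rot: [-2.108, -2.109, 0.228]
contact_force: [-11.5, -5.0, -3.1]
width: 0.0096
finger_force: 59.4
```

Emit:
{"op": "step_arm", "data": {
  "commands": [
    [[0, -0.05, -1.26, 3, 0, 0], [0, -0.05, -1.26, 3, 0, 0], [0, -0.05, -1.26, 3, 0, 0], [0, -0.05, -1.26, 3, 0, 0], [0, -0.05, -1.26, 3, 0, 0], [0, 0, 0, 0, 0, 0], [0, 0, 0, 0, 0, 0]]
  ]
}}

```text
t: 15.0
eef_pos: [0.4827, -0.2367, 0.2087]
eef_rot: [-1.957, -1.957, 0.474]
contact_force: [-9.6, -2.1, -3.1]
width: 0.0096
finger_force: 60.2
```

```bash
python3 - <<'E'
from h import *
for c in ["scene","top"]:
    p=camera(c);cv2.imwrite(f"pics/{c}6.png",p["frame"])
    if c=="scene": cv2.imwrite("pics/s6c.png",cv2.resize(p["frame"][80:320,60:380],None,fx=2.4,fy=2.4,interpolation=cv2.INTER_CUBIC))
    for n in ["cover_bar","cover_hinge","pointer_tip","lid_knob","pot"]:
        print(c,n,[(np.round(d["xyz"],4).tolist(),round(d["score"],2)) for d in pinpoint(c,n)])
s=observe();Rm=R.from_rotvec(s["eef_rot"]).as_matrix();g=s["eef_pos"]-.019*Rm[:,2]
print(s["t"],s["eef_pos"],g,"tilt",np.arctan2(-Rm[0,2],-Rm[2,2]),"bar angle",np.arctan2(g[2]-.1135,.704-g[0]),np.arcsin((g[2]-.1135)/.24),s["contact_force"],s["width"],s["finger_force"])
E
```

```text
scene cover_bar [([0.4898, -0.2329, 0.2211], 0.57)]
scene cover_hinge [([0.7037, -0.2379, 0.1142], 0.9)]
scene pointer_tip [([0.542, -0.11, 0.1913], 0.86)]
scene lid_knob [([0.7627, 0.3931, 0.04], 0.86), ([0.4286, 0.1857, 0.0387], 0.75), ([0.6066, 0.0132, 0.0362], 0.65)]
scene pot [([0.649, 0.1841, -0.0005], 0.65)]
top cover_bar [([0.4106, 0.343, -0.0016], 0.74)]
top cover_hinge [([0.7058, -0.2392, 0.1153], 0.86)]
top pointer_tip [([0.5465, -0.1118, 0.192], 0.67)]
top lid_knob [([0.7606, 0.3885, 0.038], 0.76), ([0.6099, 0.0154, 0.0367], 0.59)]
top pot [([0.6503, 0.1853, -0.0034], 0.8)]
15.6 [ 0.48258725 -0.23667686  0.20838746] [ 0.49124651 -0.23667979  0.2252995 ] tilt 0.47321528207149766 bar angle 0.483829848488108 0.4845737969899425 [-7.69332783 -2.00629863 -3.19165732] 0.00963130381296262 60.180816650390625
```

View pics/s6c.png

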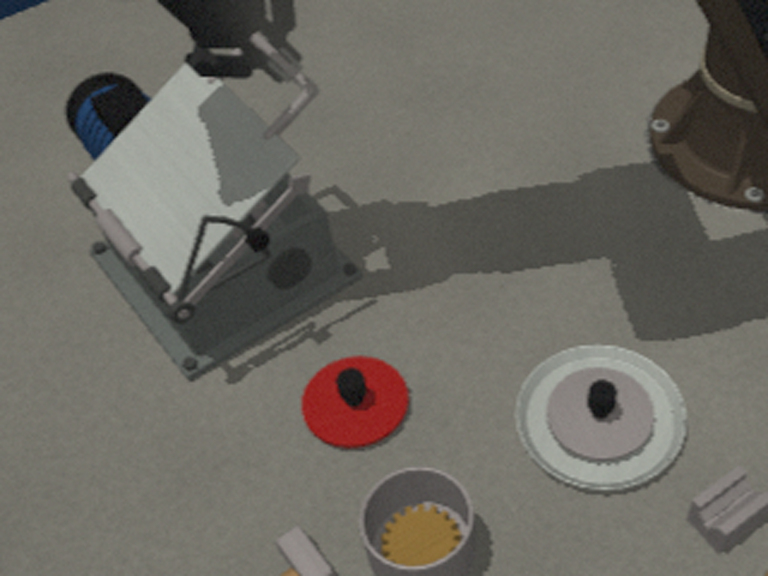

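The cover's near edge runs parallel to the pointer, which goes from (183,312) to (300,185). From arm kinematics the cover stands at about 0.47 rad, and the pointer measures about 0.465. The lid sits centred in the dish at (600,415) and the pot is upright. Handing in.

```bash
python3 -c "
from station import *
print(observe()['joint_velocities'].round(4)); print(hand_in())"
```

```text
[-0.001  -0.0016 -0.0042 -0.0002  0.0002 -0.0001]
the job is handed in; nothing more can be done
None
```

The job is handed in, with no verdict returned: the lid lies flat in the large dish, and the gripper holds the cover at about 0.47 rad against a measured pointer angle of about 0.465.

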